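# Wake and zero the coffee scale

## Robot

A 6-joint arm with a two-finger parallel gripper is mounted at the origin on the work surface. World frame = base frame: x ahead of the robot, y to its left, z up, the work surface at z = 0. Lengths are in m, angles in rad, forces in N, time in s.
With the tool pointing down it reaches from about 0.25 to 0.725 m from the base axis. Payload 4 kg.
Tool frame: the origin (TCP) lies midway between the tips of the shut fingers; the grasp point (between the pads) lies bot.pinch_z behind it (bot.pinch_z is the distance from the TCP to the grasp point, in m); z points along the fingers, y is the line along which they close (so a half turn about z gives the same grasp; the last joint's range is limited). The gripper opens to 85 mm and grips with 20 to 120 N. Pads are 22 mm wide; open, the fingers measure 114 mm over their backs; the gripper's body (76 mm by 85 mm) begins 54 mm behind the grasp point. The pads swing forward as they close: fully open they stand 13 mm farther back than shut.
Start: joints at [1.261, 0.241, 0.005, 1.335, 0, 1.571], TCP at [0.152, 0.476, 0.231] pointing down, gripper open.
Joint ranges: [-2.72, 2.72], [-1.05, 1.87], [-1.09, 1.28], [-1.99, 2.15], [-1.42, 1.44], [-3.14, 3.14]. Speed limits (rad/s): [2.79, 2.79, 3.14, 3.14, 3.14, 3.14].

## Interface

Orientations are given as a unit quaternion [x, y, z, w].
In Python, from workcell import bot gives the robot as it stands.
- The arm moves only by the tool hand_motion, called after "Emit:" as a command line: name --pt "numbers of a row" for each row, then --argument value for the rest. Schema: {"type":"object","properties":{"moves":{"type":"array","items":{"type":"array","prefixItems":[{"type":"array","items":{"type":"number"},"minItems":3,"maxItems":3},{"type":"array","items":{"type":"number"},"minItems":3,"maxItems":3},{"type":"number"}],"minItems":3,"maxItems":3},"minItems":1,"maxItems":10},"only":{"type":"string"},"quiet":{"type":"boolean"},"lines":{"type":"string"}},"required":["moves"],"additionalProperties":false}. moves is a list of rows, 1 to 10 of them, each written [[rx, ry, rz], [dx, dy, dz], opening]: a rotation vector rx, ry, rz in normalised numbers (1 is 2 rad), then dx, dy, dz in fractions of the full range, 1 being 0.75 m, then the finger opening in m; each row is the pose to reach, as a shift and turn from the pose commanded when the call began, along the tool's axes at that moment; what a row does not reach only later rows make up. A row lasts 1/8 s, in which the tool goes at most 0.0625 m and 0.188 rad, less where a joint would pass 70% of its speed; a pose out of reach is approached as far as the arm can. The fingers move at their own pace and stop on an object; the grip force is fixed at half the most. Time passes only in rows, so rows that do not move let the fingers close. The tool returns the time, the measured TCP pose, the force, the opening and the grip force at its end. only (a regular expression) keeps the lines of the reply that match it, lines (a string "A,B") keeps lines A to B, and quiet returns only ok. A shift or turn number past 1, either way, is cut back to 1. Input that does not fit is refused with a message, and nothing moves.
- bot.get_obs(): the state, without advancing time (a new reading comes with each control period).
- bot.camera(name): name is "side" or "top" or "wrist"; returns the picture (480x640x3 uint8, red, green, blue); there is no depth.
- bot.calibration(name): a dict with "mtx" (3x3 intrinsics, pixels), "R" (3x3) and "t" (3): a world point X has camera coordinates R X + t. Camera axes: x right, y down, z forward; pixel columns grow to the right and rows downward; lengths in m; the calibration is good to about 2 mm. The wrist camera is an equidistant fisheye: a pixel r from the principal point sees the ray r / f radians off the axis. A picture is of the moment at which its call begins: read the wrist's pose just before it. calibration takes no time and is no camera call; for the wrist camera it gives the pose at the moment of the call.
- bot.job_done(): hands the job in; it is judged then, once.
The state is a dict: "clock": time; "joint_pos": joint angles; "joint_vel": joint speeds; "tau": joint torques, N m; "eef_pos": TCP position; "tool_rot": TCP orientation; "ft_force": force on the tool from outside, world axes, zero at the start; "ft_torque": the same for the moment, N m; "grip_width": finger opening in m; "grasp_force": force on a finger pad.
Only numpy, scipy, OpenCV 4.12 (cv2) and the standard library are available. Lean on these libraries where they do the work, as an engineer would, in place of code of your own. Each camera call takes 0.05 s, during which the arm holds its last target. There are 200 camera calls.

## Task

Get the kitchen scale ready for weighing beans into the steel cup on it: with the fingertips gently press the square key all the way down for a moment to wake it and let it come up again, then press the round key the same way to zero it, and draw back clear. Do not press the long key or touch the weighing plate or the cup, and leave the other things on the shelf standing where they are; nothing is to be picked up.

Things in the scene. Friction and masses are not known exactly. Their poses are not given: they have to be found in the camera images.
- scale: kitchen scale: flat white casing 220 (x) x 180 (y) x 24 mm high, fixed by its feet, it does not slide; origin at the centre of its underside, on the shelf. The three keys stand in a row across its -x end (the end towards the robot), 80 mm from its centre, spaced 55 mm along its y axis (at y = -55, 0 and +55 mm); which key is where changes. Its z axis is up.
- plate: the scale's steel weighing plate, 130 (x) x 165 (y) x 6 mm, top face 30 mm above the shelf; origin at the centre of its underside, 40 mm to +x of the scale's centre
- square_top (a point): centre of the top face of the square key (square, 30 x 30 mm, grey plastic); it stands 35 mm above the shelf when up and goes down with the key
- square_key (a joint): travel of the 30 mm square key: 0 up, 0.006 m fully down. A spring (0.6 N at first, 3 N fully down) brings it up when let go; it meets a hard stop at the bottom, where its top is still 4 mm proud of its surround
- square_unit: the thin white surround of the 30 mm square key, fixed on the scale, 1 mm high; it carries the key. Origin under the key's centre, on the casing's top face, 24 mm above the shelf
- round_top (a point): centre of the top face of the round key (round, 32 mm across, grey plastic); it stands 35 mm above the shelf when up and goes down with the key
- round_key (a joint): travel of the 32 mm round key: 0 up, 0.006 m fully down. A spring (0.6 N at first, 3 N fully down) brings it up when let go; it meets a hard stop at the bottom, where its top is still 4 mm proud of its surround
- round_unit: the thin white surround of the 32 mm round key, fixed on the scale, 1 mm high; it carries the key. Origin under the key's centre, on the casing's top face, 24 mm above the shelf
- bar_top (a point): centre of the top face of the long key (long and narrow, 40 x 12 mm, its length along the scale's x axis, grey plastic); it stands 35 mm above the shelf when up and goes down with the key
- bar_key (a joint): travel of the 40 x 12 mm long key: 0 up, 0.006 m fully down. A spring (0.6 N at first, 3 N fully down) brings it up when let go; it meets a hard stop at the bottom, where its top is still 4 mm proud of its surround
- bar_unit: the thin white surround of the 40 x 12 mm long key, fixed on the scale, 1 mm high; it carries the key. Origin under the key's centre, on the casing's top face, 24 mm above the shelf
- cup: open steel cup, 66 mm across and 50 mm high, loose on the weighing plate, origin at the centre of its underside; its rim is 80 mm above the shelf
- carafe: glass carafe, 104 mm across, 135 mm high, with a black handle, loose, beyond the scale; origin at the centre of its underside
- filter_holder: white ceramic coffee filter holder, a cone 108 mm across on a flat foot, 81 mm high, with a small handle, loose, beyond the scale; origin at the centre of its underside
- mug: white ceramic mug, 80 mm across, 85 mm high, handle at its +y, loose, beyond the scale; origin at the centre of its underside
- scoop: steel scoop, bowl 48 mm across and 24 mm high with a flat handle reaching 115 mm to its -x, loose, beside the scale at its +y side; origin at the centre of the bowl's underside
- lid: blue silicone lid lying upturned, 98 mm across, 14 mm high, loose, beside the scale at its -y side; origin at the centre of its underside

How it is judged:
By the outcome, as a careful person would: the job done as asked, in the order asked, and still so for the second after the job is handed in, with the robot touching nothing.
It also fails if it takes over 48 s, if anything falls off the work surface, if the arm or the gripper's body presses on something with over 40 N, if the wrist force passes 120 N, or if a joint passes its speed limit or range.

## Working session

There is one attempt and no reset: what is moved stays moved. The work goes in short steps, Python scripts to look and compute and a tool call to move; the robot and the scene stay as the last step left them, time stands still between calls to the robot, and variables do not carry over. Pictures are saved under pics/ and viewed, at most 10 in all, crops included, and the job is handed in when it is done.

```bash
mkdir -p pics
```

Run:
```python
from workcell import bot
import cv2
for n in("top","side"):
    cv2.imwrite(f"pics/{n}0.png",cv2.cvtColor(bot.camera(n),cv2.COLOR_RGB2BGR))
o=bot.get_obs();print(o["clock"],o["eef_pos"],o["tool_rot"],o["grip_width"],bot.pinch_z)
```

```text
0.1 [0.15227617 0.47565767 0.23048435] [ 1.54301359e-01  9.88023377e-01 -9.37067069e-04 -1.39736391e-04] 0.08550192579235626 0.0187
```

View pics/top0.png

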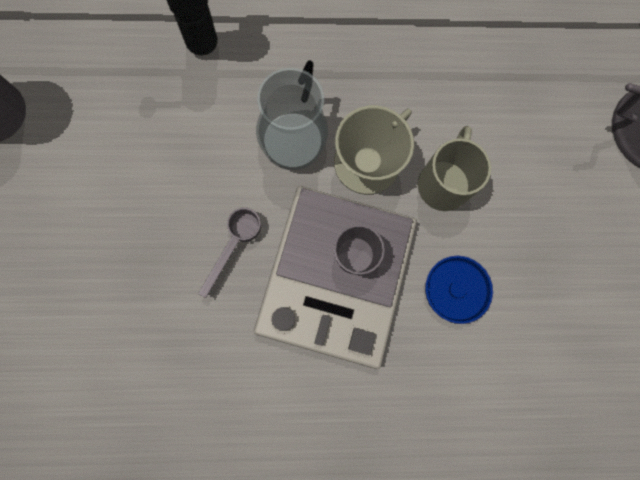

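View pics/side0.png

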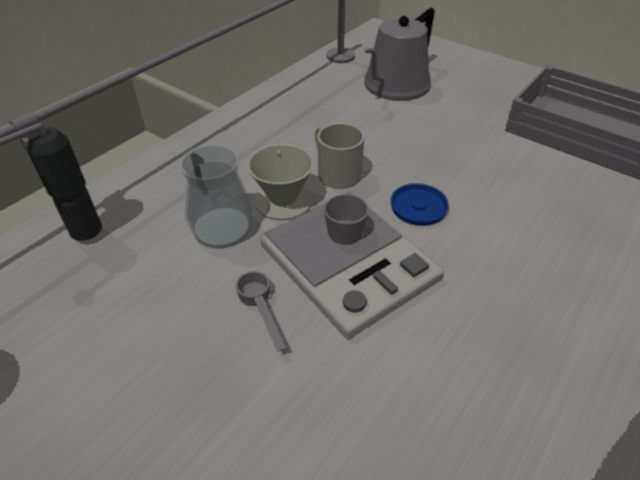

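The top view shows the round key at (284,319), the long key at (323,330) and the square key at (363,341). In the side view they are at (354,301), (385,282) and (414,265). Next I'll refine the centroids and triangulate.

Run:
```python
from workcell import bot
import cv2,numpy as np
from scipy.spatial.transform import Rotation as Ro
S={"top":{"round":(284,319),"bar":(323,330),"square":(363,341)},"side":{"round":(354,301),"bar":(385,282),"square":(414,265)}}
C={};P={}
for n in S:
    g=cv2.imread(f"pics/{n}0.png",0);c=bot.calibration(n)
    P[n]=c["mtx"]@np.c_[c["R"],c["t"]]
    for k,(u,v) in S[n].items():
        ff=g.copy();m=np.zeros((482,642),np.uint8)
        cv2.floodFill(ff,m,(u,v),0,14,14,4|(255<<8)|cv2.FLOODFILL_FIXED_RANGE|cv2.FLOODFILL_MASK_ONLY)
        M=cv2.moments(m[1:-1,1:-1],True);C[n,k]=np.array([M["m10"],M["m01"]])/M["m00"]
        print(n,k,C[n,k].round(1),M["m00"])
for k in S["top"]:
    X=cv2.triangulatePoints(P["top"],P["side"],C["top",k],C["side",k]);X=(X[:3]/X[3]).ravel()
    A=P["top"];uv=C["top",k];L=np.array([A[0]-uv[0]*A[2],A[1]-uv[1]*A[2]])
    xy=np.linalg.solve(L[:,:2],-(L[:,2]*.035+L[:,3]))
    A=P["side"];uv=C["side",k];L=np.array([A[0]-uv[0]*A[2],A[1]-uv[1]*A[2]])
    xs=np.linalg.solve(L[:,:2],-(L[:,2]*.035+L[:,3]))
    print(k,X.round(4),"z=35:",xy.round(4),xs.round(4))
    o=bot.get_obs();R=Ro.from_quat(o["tool_rot"]);print(" tool shift to z=.06:",R.inv().apply(np.r_[X[:2],.06]-o["eef_pos"]).round(4))
print(R.as_matrix().round(3))
```

```text
top round [284.3 318.7] 443.0
top bar [323.1 330. ] 290.0
top square [362.  341.2] 502.0
side round [354.2 299.5] 322.0
side bar [385.4 280.6] 167.0
side square [414.1 263.1] 302.0
round [0.5104 0.0657 0.0338] z=35: [0.5094 0.0651] [0.5108 0.0669]
 tool shift to z=.06: [-0.4661 -0.2809  0.171 ]
bar [0.4947 0.0136 0.0349] z=35: [0.4939 0.0132] [0.4954 0.0141]
 tool shift to z=.06: [-0.467  -0.3353  0.1711]
square [ 0.4794 -0.0382  0.0354] z=35: [ 0.4786 -0.0387] [ 0.4803 -0.0381]
 tool shift to z=.06: [-0.4683 -0.3893  0.1712]
[[-0.952  0.305 -0.001]
 [ 0.305  0.952 -0.002]
 [-0.    -0.002 -1.   ]]
```

Units first: shifts go in shares of 0.75 m and turns go in shares of 2 rad. So -0.468 m / 0.75 = -0.624, -0.389 m / 0.75 = -0.5187.

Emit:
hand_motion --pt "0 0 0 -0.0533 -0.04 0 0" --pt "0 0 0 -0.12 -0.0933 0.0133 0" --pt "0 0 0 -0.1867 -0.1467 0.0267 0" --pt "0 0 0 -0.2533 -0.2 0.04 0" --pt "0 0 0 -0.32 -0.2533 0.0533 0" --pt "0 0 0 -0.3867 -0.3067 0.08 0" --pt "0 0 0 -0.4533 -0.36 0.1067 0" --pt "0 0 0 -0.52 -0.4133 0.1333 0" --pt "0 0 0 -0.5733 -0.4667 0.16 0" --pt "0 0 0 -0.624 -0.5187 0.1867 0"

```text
refused: moves[0]: [0, 0, 0, -0.0533, -0.04, 0, 0] is too long (schema: maxItems 3). Nothing was moved.
```

Nothing moved. I misread the format; it is rows with the three-number parts in brackets of their own. Resending.

Emit:
hand_motion --moves '[[[0, 0, 0], [-0.0533, -0.04, 0], 0], [[0, 0, 0], [-0.12, -0.0933, 0.0133], 0], [[0, 0, 0], [-0.1867, -0.1467, 0.0267], 0], [[0, 0, 0], [-0.2533, -0.2, 0.04], 0], [[0, 0, 0], [-0.32, -0.2533, 0.0533], 0], [[0, 0, 0], [-0.3867, -0.3067, 0.08], 0], [[0, 0, 0], [-0.4533, -0.36, 0.1067], 0], [[0, 0, 0], [-0.52, -0.4133, 0.1333], 0], [[0, 0, 0], [-0.5733, -0.4667, 0.16], 0], [[0, 0, 0], [-0.624, -0.5187, 0.1867], 0]]'

```text
clock: 1.35
eef_pos: [0.4736, -0.0256, 0.0959]
tool_rot: [0.154, 0.988, 0.0, 0.0]
ft_force: [2.2, 0.7, 0.1]
grip_width: -0.0002
grasp_force: 0.0
```

Emit:
hand_motion --moves '[[[0, 0, 0], [0, 0, 0], 0], [[0, 0, 0], [0, 0, 0], 0]]'

```text
clock: 1.6
eef_pos: [0.472, -0.0237, 0.0962]
tool_rot: [0.155, 0.988, 0.0, -0.001]
ft_force: [-0.5, 0.5, 0.3]
grip_width: -0.0
grasp_force: 0.0
```

Run:
```python
from workcell import bot
import cv2,numpy as np
from scipy.spatial.transform import Rotation as Ro
o=bot.get_obs();R=Ro.from_quat(o["tool_rot"]);print(o["clock"],o["eef_pos"],o["ft_force"])
for k,p in dict(sq=[.4794,-.0384,.06],rd=[.5102,.0658,.06]).items(): print(k,R.inv().apply(np.array(p)-o["eef_pos"]).round(4))
c=bot.calibration("wrist");im=bot.camera("wrist");cv2.imwrite("pics/w1.png",cv2.cvtColor(im,cv2.COLOR_RGB2BGR))
for p in ([.4794,-.0384,.035],[.5102,.0658,.035],[.4947,.0136,.035],o["eef_pos"]):
    q=c["R"]@np.array(p)+c["t"];r=np.hypot(*q[:2]);th=np.arctan2(r,q[2]);f=c["mtx"][0,0];print((c["mtx"][:2,2]+f*th*q[:2]/r).round(1))
```

```text
1.6 [ 0.47197919 -0.02368665  0.09618598] [-0.52809472  0.49682851  0.33480163]
sq [-0.0116 -0.0117  0.0362]
rd [-0.0091  0.0969  0.0362]
[304.5 274.9]
[478.2 269.2]
[394.9 272.6]
[324.6 307.3]
```

View pics/w1.png

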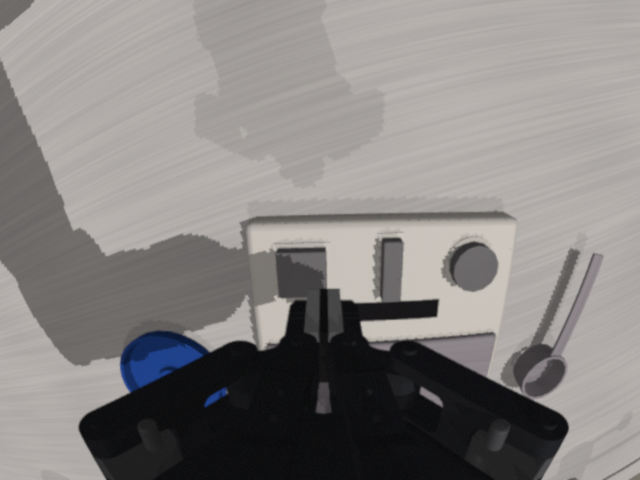

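The wrist view has the square key at (302,273) and the round key at (474,266). Both are within about 2 mm of prediction, and the shut fingertips are at about (324,300). I'll move over the square key next.

Scaled: 0.051 m / 0.75 = 0.068, 0.04 m / 0.75 = 0.0533.

Emit:
hand_motion --moves '[[[0, 0, 0], [-0.008, -0.008, 0.0267], 0], [[0, 0, 0], [-0.016, -0.016, 0.0533], 0], [[0, 0, 0], [-0.016, -0.016, 0.068], 0], [[0, 0, 0], [-0.016, -0.016, 0.068], 0], [[0, 0, 0], [-0.016, -0.016, 0.068], 0]]'

```text
clock: 2.28
eef_pos: [0.4809, -0.0382, 0.0464]
tool_rot: [0.154, 0.988, 0.0, 0.001]
ft_force: [-0.2, -0.7, 0.4]
grip_width: 0.0002
grasp_force: 0.0
```

Emit:
hand_motion --moves '[[[0, 0, 0], [0, 0, 0.0053], 0], [[0, 0, 0], [0, 0, 0.0107], 0], [[0, 0, 0], [0, 0, 0.0133], 0], [[0, 0, 0], [0, 0, 0.0133], 0]]'

```text
clock: 2.78
eef_pos: [0.4803, -0.0389, 0.0354]
tool_rot: [0.154, 0.988, -0.0, -0.0]
ft_force: [0.7, -0.1, 0.3]
grip_width: 0.0003
grasp_force: 0.0
```

Now press in 2 mm steps.

Scaled: 0.004 m / 0.75 = 0.0053, 0.002 m / 0.75 = 0.0027.

Emit:
hand_motion --moves '[[[0, 0, 0], [0, 0, 0.0027], 0], [[0, 0, 0], [0, 0, 0.0053], 0], [[0, 0, 0], [0, 0, 0.0053], 0], [[0, 0, 0], [0, 0, 0.0053], 0]]'

```text
clock: 3.28
eef_pos: [0.4807, -0.0389, 0.0318]
tool_rot: [0.154, 0.988, -0.0, 0.0]
ft_force: [0.0, -0.8, 1.2]
grip_width: 0.0001
grasp_force: 0.9
```

Emit:
hand_motion --moves '[[[0, 0, 0], [0, 0, 0.0027], 0], [[0, 0, 0], [0, 0, 0.0027], 0], [[0, 0, 0], [0, 0, 0.0027], 0]]'

```text
clock: 3.65
eef_pos: [0.4807, -0.0389, 0.0297]
tool_rot: [0.154, 0.988, -0.0, 0.0]
ft_force: [-0.4, -1.4, 2.2]
grip_width: 0.0001
grasp_force: 1.3
```

Scaled: 0.001 m / 0.75 = 0.0013.

Emit:
hand_motion --moves '[[[0, 0, 0], [0, 0, 0.0013], 0], [[0, 0, 0], [0, 0, 0.0013], 0], [[0, 0, 0], [0, 0, 0.0013], 0]]'

```text
clock: 4.03
eef_pos: [0.4807, -0.0389, 0.029]
tool_rot: [0.154, 0.988, -0.0, 0.0]
ft_force: [-0.6, -0.5, 5.6]
grip_width: -0.0002
grasp_force: 2.6
```

Emit:
hand_motion --moves '[[[0, 0, 0], [0, 0, 0.0013], 0], [[0, 0, 0], [0, 0, 0.0013], 0], [[0, 0, 0], [0, 0, 0.0013], 0]]'

```text
clock: 4.4
eef_pos: [0.4808, -0.0389, 0.0288]
tool_rot: [0.154, 0.988, -0.0, 0.0]
ft_force: [-2.9, -1.9, 11.2]
grip_width: 0.0002
grasp_force: 5.6
```

The key is on its stop: z no longer drops and the force rose to 11 N, above the spring's 3 N. Now I'll lift straight up, cross over, and stop above the round key.

Scaled: 0.107 m / 0.75 = 0.1427, 0.08 m / 0.75 = 0.1067.

Emit:
hand_motion --moves '[[[0, 0, 0], [0, 0, -0.0133], 0], [[0, 0, 0], [0, 0, -0.04], 0], [[0, 0, 0], [0, 0, -0.0533], 0], [[0, 0, 0], [0, 0, -0.0533], 0], [[0, 0, 0], [0.0013, 0.0533, -0.0533], 0], [[0, 0, 0], [0.0027, 0.1067, -0.0533], 0], [[0, 0, 0], [0.0027, 0.1427, -0.0533], 0], [[0, 0, 0], [0.0027, 0.1427, -0.0533], 0], [[0, 0, 0], [0.0027, 0.1427, -0.0533], 0]]'

```text
clock: 5.52
eef_pos: [0.5104, 0.0632, 0.0669]
tool_rot: [0.154, 0.988, -0.0, -0.001]
ft_force: [0.2, 0.3, 0.0]
grip_width: -0.0001
grasp_force: 0.0
```

Run:
```python
from workcell import bot
import cv2,numpy as np
from scipy.spatial.transform import Rotation as Ro
o=bot.get_obs();R=Ro.from_quat(o["tool_rot"])
print(R.inv().apply(np.array([.5102,.0658,.035])-o["eef_pos"]).round(4),o["ft_force"])
cv2.imwrite("pics/s2.png",cv2.resize(cv2.cvtColor(bot.camera("side"),cv2.COLOR_RGB2BGR)[170:350,230:470],None,fx=3,fy=3))
```

```text
[0.0009 0.0025 0.0319] [0.20507137 0.25065964 0.04249961]
```

View pics/s2.png

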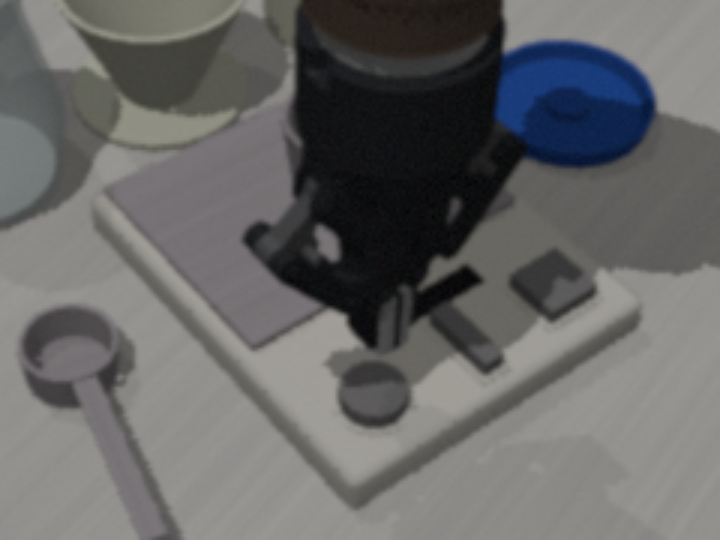

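The crop shows the square key up again at (553,283), the long key untouched at (467,335), and the fingertips at (390,340) above the round key at (373,390). Next I'll press the round key.

Scaled: 0.034 m / 0.75 = 0.0453, 0.031 m / 0.75 = 0.0413.

Emit:
hand_motion --moves '[[[0, 0, 0], [0.0013, 0.0027, 0.02], 0], [[0, 0, 0], [0.0013, 0.0027, 0.036], 0], [[0, 0, 0], [0.0013, 0.0027, 0.0413], 0], [[0, 0, 0], [0.0013, 0.0027, 0.0453], 0], [[0, 0, 0], [0.0013, 0.0027, 0.0453], 0], [[0, 0, 0], [0.0013, 0.0027, 0.0453], 0]]'

```text
clock: 6.32
eef_pos: [0.5112, 0.0659, 0.034]
tool_rot: [0.154, 0.988, 0.0, 0.0]
ft_force: [-0.4, -0.6, 0.4]
grip_width: 0.0001
grasp_force: 0.4
```

Emit:
hand_motion --moves '[[[0, 0, 0], [0, 0, 0.0027], 0], [[0, 0, 0], [0, 0, 0.004], 0], [[0, 0, 0], [0, 0, 0.004], 0], [[0, 0, 0], [0, 0, 0.004], 0]]'

```text
clock: 6.82
eef_pos: [0.5114, 0.066, 0.0309]
tool_rot: [0.154, 0.988, 0.0, 0.001]
ft_force: [0.6, 0.1, 1.8]
grip_width: -0.0001
grasp_force: 1.1
```

Scaled: 0.002 m / 0.75 = 0.0027, 0.001 m / 0.75 = 0.0013.

Emit:
hand_motion --moves '[[[0, 0, 0], [0, 0, 0.0013], 0], [[0, 0, 0], [0, 0, 0.0027], 0], [[0, 0, 0], [0, 0, 0.0027], 0], [[0, 0, 0], [0, 0, 0.0027], 0]]'

```text
clock: 7.32
eef_pos: [0.5114, 0.066, 0.029]
tool_rot: [0.154, 0.988, 0.0, 0.001]
ft_force: [0.2, -0.4, 5.0]
grip_width: 0.0001
grasp_force: 2.4
```

Emit:
hand_motion --moves '[[[0, 0, 0], [0, 0, 0.0013], 0], [[0, 0, 0], [0, 0, 0.0013], 0], [[0, 0, 0], [0, 0, 0.0013], 0]]'

```text
clock: 7.7
eef_pos: [0.5114, 0.066, 0.0288]
tool_rot: [0.154, 0.988, 0.0, 0.001]
ft_force: [-1.7, -0.5, 10.0]
grip_width: 0.0
grasp_force: 5.3
```

The round key is on its stop as well. Lifting straight up, then drawing back.

Scaled: -0.17 m / 0.75 = -0.2267, -0.15 m / 0.75 = -0.2.

Emit:
hand_motion --moves '[[[0, 0, 0], [0, 0, -0.0133], 0], [[0, 0, 0], [0, 0, -0.04], 0], [[0, 0, 0], [0, 0, -0.0933], 0], [[0, 0, 0], [0, 0, -0.1467], 0], [[0, 0, 0], [0.0533, 0, -0.2], 0], [[0, 0, 0], [0.12, 0, -0.2267], 0], [[0, 0, 0], [0.1733, 0, -0.2267], 0], [[0, 0, 0], [0.2, 0, -0.2267], 0], [[0, 0, 0], [0.2, 0, -0.2267], 0], [[0, 0, 0], [0.2, 0, -0.2267], 0]]'

```text
clock: 8.95
eef_pos: [0.369, 0.1116, 0.1975]
tool_rot: [0.154, 0.988, -0.0, 0.0]
ft_force: [0.8, 0.1, 0.5]
grip_width: 0.0002
grasp_force: 0.0
```

Run:
```python
from workcell import bot
import cv2
cv2.imwrite("pics/s3.png",cv2.cvtColor(bot.camera("side"),cv2.COLOR_RGB2BGR))
```

```text
(no output)
```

View pics/s3.png

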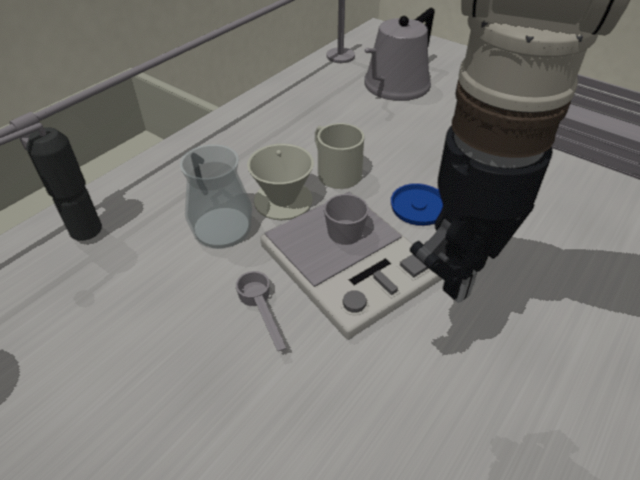

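The round key is up again at (354,301), the cup and the other things have not moved, and the gripper hangs clear at about (460,290). Handing in.

```bash
python3 -c "
from workcell import bot
print(bot.job_done())"
```

```text
the job is handed in; nothing more can be done
None
```

I pressed the square key and then the round key down to their stops (about 11 N and 10 N) and let each come up, drew the arm back clear without disturbing anything else, and handed the job in at about 9 s.

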